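# Work the rolling pin out of its hooded box and hold it ready over the slab

### The arm

A 6-joint arm with a two-finger parallel gripper is mounted at the origin on a cart in front of the work surface, level with it; the furniture and walls round the work are solid. World frame = base frame: x ahead of the robot, y to its left, z up, the work surface at z = 0. Lengths are in m, angles in rad, forces in N, time in s.
With the tool pointing down it reaches from about 0.3 to 0.875 m from the base axis. Payload 6.4 kg.
Tool frame: the origin (TCP) lies at the very end of the fingers, on their centre line; the grasp point (between the pads) lies grip_point_offset behind it (grip_point_offset is the distance from the TCP to the grasp point, in m); y points along the fingers, x is the direction in which the jaws open and shut, and the axes are right-handed (so a half turn about y gives the same grasp; the last joint's range is limited). The gripper opens to 85 mm and grips with 20 to 120 N. Pads are 22 mm wide; open, the fingers measure 114 mm over their backs; the gripper's body (76 mm by 85 mm) begins 54 mm behind the grasp point. The pads swing forward as they close: fully open they stand 13 mm farther back than shut.
Start: joints at [-1.436, 0.181, 1.607, -0, 1.354, -0.206], TCP at [0.192, -0.542, 0.231] pointing down, gripper open.
Joint ranges: [-2.99, 2.99], [-0.89, 2.07], [0.3, 2.58], [-1.14, 4.28], [0, 2.63], [-3.12, 3.12]. Speed limits (rad/s): [2.57, 2.57, 3.01, 3.14, 3.14, 3.14].

### API

Orientations are given as a unit quaternion [w, x, y, z].
In Python, from bench import get_obs, camera, camera_model, hand_in, grip_point_offset gives the robot as it stands.
- The arm moves only by the shell command python3 -m jog 'ROWS'. ROWS is JSON, a list of rows, each a list of 7 numbers: the shift along the tool's x, y, z in mm, then the turn, a rotation vector about the tool's x, y, z in degrees, then the gripper's target within -1 to 1 (shut at 1, half-way at 0, fully open at -1). In form: [[x, y, z, ax, ay, az, grip], ...]. A call has 1 to 8 rows; each row shifts and turns the commanded pose from where the row before left it, along the tool's axes as they then stand; what a row does not reach is not made up. A row lasts 1/12 s, in which the tool goes at most 41.7 mm and 7.16 degrees, less where a joint would pass 70% of its speed; a pose out of reach is approached as far as the arm can. A call is refused whole if a number of a shift passes 41.7 or a number of a turn 7.16, either way. A call with a gripper value outside its range is refused whole. The fingers move at their own pace and stop on an object; the grip force is fixed at half the most. Time passes only in rows, so rows that do not move let the fingers close. It gives the time, the measured TCP pose, the force and the opening at its end, in the units of the state.
- get_obs(): the state, without advancing time (a new reading comes with each control period).
- camera(name): name is "side" or "top" or "wrist"; returns the picture (400x640x3 uint8, blue, green, red); there is no depth.
- camera_model(name): a dict with "K" (3x3 intrinsics, pixels), "distortion" ([k1, k2, p1, p2, k3] as OpenCV has them; the pictures are not rectified), "pose" (4x4, takes a point from camera to world coordinates). Camera axes: x right, y down, z forward; pixel columns grow to the right and rows downward; lengths in m; the calibration is good to about 2 mm. A picture is of the moment at which its call begins: read the wrist's pose just before it. camera_model takes no time and is no camera call; for the wrist camera it gives the pose at the moment of the call.
- hand_in(): hands the job in, once; it reports no verdict.
The state is a dict: "time_s": time; "q": joint angles; "dq": joint speeds; "joint_efforts": joint torques, N m; "eef_pos": TCP position; "eef_rot": TCP orientation; "wrist_force": force on the tool from outside, world axes, zero at the start; "torque": the same for the moment, N m; "opening": opening from 0.0 (shut) to 1.0 (fully open).
Only numpy, scipy, OpenCV 4.12 (cv2) and the standard library are available. Lean on these libraries where they do the work, as an engineer would, in place of code of your own. Each camera call takes 0.05 s, during which the arm holds its last target.

### The job

The rolling pin is stored in a wooden box and is longer than the opening between the box's two hoods: pull it up out of the spring catch, slide it back under the deep hood, tilt its other end up through the opening and draw it out diagonally. Carry it to the marble pastry slab and finish while still holding it, level and still, along the slab's length, its middle over the middle of the slab and its underside about 10 cm above the marble, touching nothing but the gripper. Leave the other things on the table where they are.

Things in the scene. Friction and masses are not known exactly. Their poses are not given: they have to be found in the camera images.
- rolling_pin: Turned wooden rolling pin, 380 mm long, 0.3 to 0.6 kg; round barrel 46 mm thick, ends thinner, lying level in the box. Origin: at mid-length on the underside (axis 23 mm above it along the body's z, about which it may roll a little); x runs along the pin towards the short hood. Can be gripped from above across the barrel at mid-length.
- pin_middle (a point): Middle of the pin, on its axis
- pin_far_end (a point): Centre of the pin's end under the short hood (+x end, 190 mm from mid-length, on the axis)
- pin_near_end (a point): Centre of the pin's end under the deep hood (-x end, 190 mm from mid-length, on the axis)
- pin_box: Wooden box for the pin, fixed, 454 x 150 mm, 100 mm high. Origin: centre of its underside; x along it, away from the robot, z up. Floor top at z = 12 mm; inside it runs from x = -215 to +215 mm. A deep hood covers x = -215 to -100 (robot's side), a short hood x = +175 to +215; the opening between is 275 mm long, open upward, with side walls 130 mm apart, to z = 40 mm.
- deep_hood (a point): Middle of the deep hood's mouth (box x = -100 mm, z = 52 mm). Under both hoods the cavity is 78 mm wide and 80 mm high (box z = 12 to 92 mm; roof top 100 mm). With its near end against the deep hood's end wall (box x = -215 mm) the pin just clears the short hood; then it can be tilted by about 15 to 18 degrees and drawn out.
- short_hood (a point): Middle of the short hood's mouth (box x = +175 mm, z = 52 mm). The pin starts with its far end 20 to 35 mm under this hood, so it cannot rise level. Up to 30 mm of level lift is free under the roofs.
- catch (a point): Middle of the spring catch (box x = +75 mm): from each side a sprung steel nose on a dark housing (box x = 60 to 90 mm, 58 mm high, 78 mm apart inside) stands over the barrel. A straight upward pull of about 5 N beyond the pin's weight makes the noses give way; raised by 14 mm the barrel is past the tightest point, by 28 mm it is free of them.
- pastry_slab: White marble pastry slab, 300 x 180 mm, top 15 mm above the table, fixed. Origin: centre of its underside; x along its length (300 mm), z up.
- timer: Red and white wind-up kitchen timer, 70 mm wide, 60 mm high, to be left alone; origin at the centre of its underside
- lemon_1: Lemon, 71 x 53 x 51 mm, to be left alone; origin at its underside
- cutter_star: Star-shaped tin cutter, 61 mm, 24 mm high, to be left alone; origin at the centre of its underside
- cutter_heart: Heart-shaped tin cutter, 55 mm, 24 mm high, to be left alone; origin at the centre of its underside
- teaspoon_1: Teaspoon with a pale blue handle, 138 mm long, lying flat, to be left alone; origin at its underside

How it is judged:
By the outcome, as a careful person would: the job done as asked, in the order asked, and still so for the second after the job is handed in, while the arm keeps its last pose, push and grip.
It also fails if it takes over 48 s, if anything falls off the work surface, if the arm or the gripper's body presses on something with over 40 N, if the wrist force passes 120 N, or if a joint passes its speed limit or range.

## Working session

There is one attempt and no reset: what is moved stays moved. The work goes in short steps, Python scripts to look and compute and a shell command to move; the robot and the scene stay as the last step left them, time stands still between calls to the robot, and variables do not carry over. Pictures are saved under pics/ and viewed, and the job is handed in when it is done.

```bash
ls; mkdir -p pics; cat > h.py <<'E'
import numpy as np, cv2
from scipy.spatial.transform import Rotation as R
from bench import get_obs, camera, camera_model, hand_in, grip_point_offset
def snap(n,f):
    m=camera_model(n); im=camera(n); cv2.imwrite('pics/'+f,im); return im,m
def ray(m,uv):
    p=cv2.undistortPoints(np.array([[uv]],float),np.array(m['K'],float),np.array(m['distortion'],float))[0,0]
    T=np.array(m['pose']); d=T[:3,:3]@[p[0],p[1],1]; return T[:3,3],d
def onz(m,uv,z):
    o,d=ray(m,uv); return o+d*(z-o[2])/d[2]
def proj(m,P):
    T=np.linalg.inv(np.array(m['pose'])); r,_=cv2.Rodrigues(T[:3,:3])
    return cv2.projectPoints(np.array(P,float).reshape(-1,3),r,T[:3,3],np.array(m['K'],float),np.array(m['distortion'],float))[0].reshape(-1,2)
def tri(a,b):
    A=[];B=[]
    for o,d in (a,b):
        d=d/np.linalg.norm(d);M=np.eye(3)-np.outer(d,d);A.append(M);B.append(M@o)
    X=np.linalg.lstsq(np.vstack(A),np.hstack(B),rcond=None)[0]
    return X
def st():
    o=get_obs(); print('t',o['time_s'],'p',np.round(o['eef_pos'],4),'F',np.round(o['wrist_force'],2),'M',np.round(o['torque'],2),'op',round(o['opening'],3)); q=o['eef_rot']; print(np.round(R.from_quat([q[1],q[2],q[3],q[0]]).as_matrix(),3).tolist()); return o
E
python3 - <<'E'
from h import *
st(); print(grip_point_offset)
for n in('top','side','wrist'):
    im,m=snap(n,n+'0.png'); print(n,np.round(m['pose'],3).tolist(),np.round(m['K'],1).tolist())
E
```

```text
pics
t 0.0 p [ 0.1921 -0.5414  0.2304] F [ 0.27 -0.35 -0.06] M [ 0.03 -0.03  0.06] op 1.001
[[0.334, -0.0, 0.942], [-0.942, 0.002, 0.334], [-0.002, -1.0, 0.0]]
0.0187
top [[0.01, -0.98, 0.2, 0.301], [-1.0, -0.009, 0.003, -0.109], [-0.002, -0.2, -0.98, 1.313], [0.0, 0.0, 0.0, 1.0]] [[466.9, 0.0, 318.4], [0.0, 466.9, 198.0], [0.0, 0.0, 1.0]]
side [[0.994, -0.048, 0.101, 0.4], [-0.111, -0.581, 0.807, -1.494], [0.02, -0.813, -0.582, 1.094], [0.0, 0.0, 0.0, 1.0]] [[493.3, 0.0, 320.2], [0.0, 493.3, 201.7], [0.0, 0.0, 1.0]]
wrist [[0.335, -0.9, -0.277, 0.263], [-0.942, -0.321, -0.097, -0.517], [-0.002, 0.294, -0.956, 0.374], [0.0, 0.0, 0.0, 1.0]] [[286.8, 0.0, 316.8], [0.0, 286.8, 197.1], [0.0, 0.0, 1.0]]
```

View pics/top0.png

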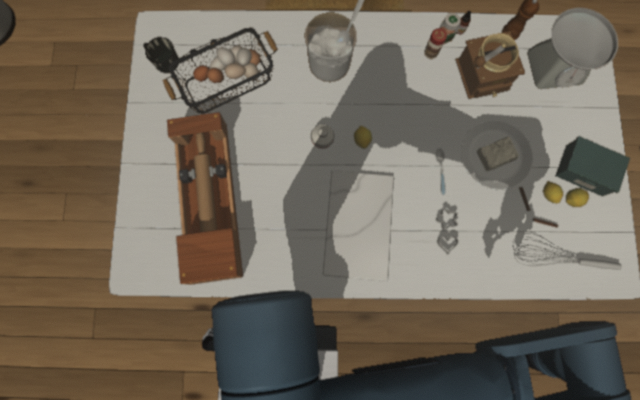

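View pics/side0.png

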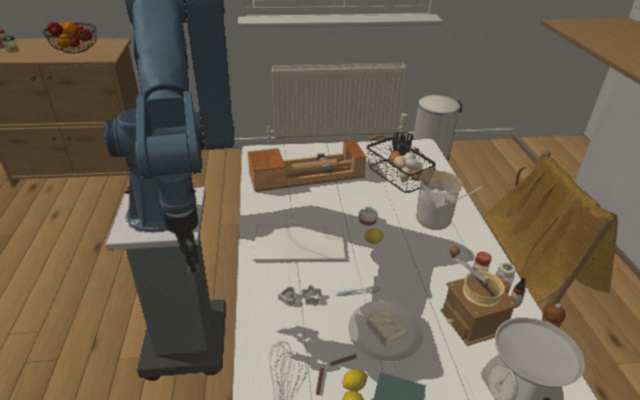

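View pics/wrist0.png

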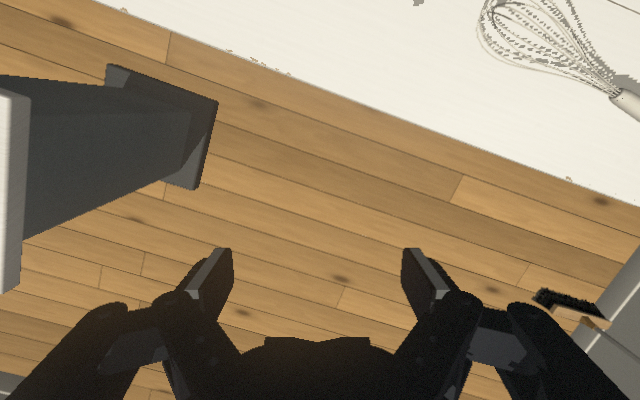

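The top view shows the box at the left (columns 168–240, rows 113–283) with the deep hood nearest the robot. The slab is at columns 323–394, rows 170–280. I'll zoom in to measure.

```bash
python3 - <<'E'
from h import *
im=cv2.imread('pics/top0.png'); c=im[100:295,150:410]
cv2.imwrite('pics/topz.png',cv2.resize(c,None,fx=3,fy=3,interpolation=cv2.INTER_CUBIC))
im=cv2.imread('pics/side0.png'); c=im[135:275,240:440]
cv2.imwrite('pics/sidez.png',cv2.resize(c,None,fx=4,fy=4,interpolation=cv2.INTER_CUBIC))
E
```

```text
(no output)
```

View pics/topz.png

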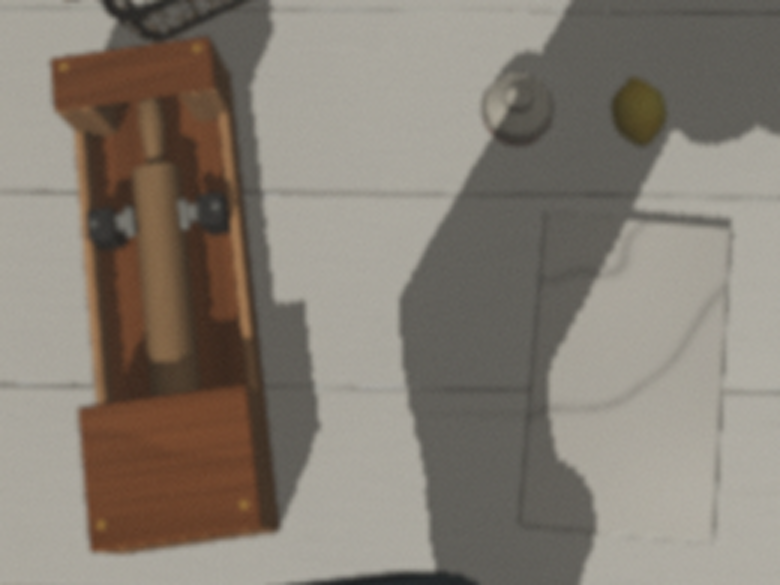

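View pics/sidez.png

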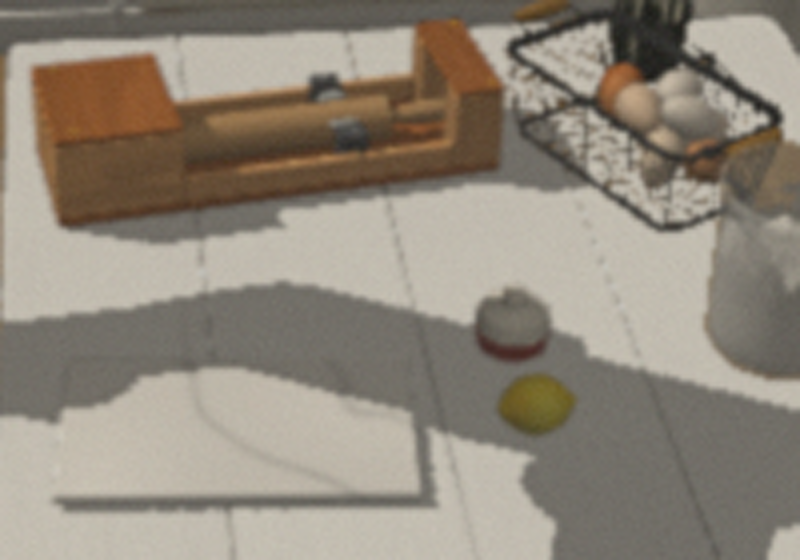

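```bash
python3 - <<'E'
from h import *
m=camera_model('top')
f=lambda u,v:(u/3+150-.33,v/3+100-.33)
for nm,p,z in [('FL',(52,60),.1),('FR',(209,40),.1),('NL',(92,550),.1),('dhL',(80,408),.1),('dhR',(246,388),.1),('nailNL',(100,523),.1),('nailNR',(243,505),.1),('nFL',(65,66),.1),('nFR',(196,47),.1),
 ('s',(545,214),.015),('s',(730,222),.015),('s',(714,540),.015),('s',(520,525),.015),
 ('pinbarrelfar',(153,165),.05),('pinb near',(168,360),.05),('barL',(137,190),.035),('barR',(180,190),.035),('nl',(147,330),.035),('nr',(188,330),.035),('timer',(518,107),.05),('lemon',(639,110),.03)]:
    print(nm,np.round(onz(m,f(*p),z),4))
E
```

```text
FL [0.7656 0.3158 0.1   ]
FR [0.7858 0.1713 0.1   ]
NL [0.3221 0.2478 0.1   ]
dhL [0.4443 0.2664 0.1   ]
dhR [0.4635 0.1215 0.1   ]
nailNL [0.3451 0.2424 0.1   ]
nailNR [0.3621 0.1195 0.1   ]
nFL [0.7598 0.3032 0.1   ]
nFR [0.7788 0.1829 0.1   ]
s [ 0.6454 -0.141   0.015 ]
s [ 0.6392 -0.318   0.015 ]
s [ 0.339 -0.297  0.015]
s [ 0.3511 -0.1194  0.015 ]
pinbarrelfar [0.6805 0.229  0.05  ]
pinb near [0.4952 0.2038 0.05  ]
barL [0.6602 0.2467 0.035 ]
barR [0.6605 0.2057 0.035 ]
nl [0.5254 0.2288 0.035 ]
nr [0.5258 0.1905 0.035 ]
timer [ 0.7405 -0.1141  0.05  ]
lemon [ 0.7456 -0.2306  0.03  ]
```

```bash
python3 -m jog '[[-30,-8,27,0,0,0,-1],[-30,-8,27,0,0,0,-1],[-30,-8,27,0,0,0,-1],[-30,-8,27,0,0,0,-1],[-30,-8,27,0,0,0,-1],[-30,-8,27,0,0,0,-1],[-30,-8,27,0,0,0,-1],[-30,-8,27,0,0,0,-1]]'; python3 -m jog '[[-30,-5,27,0,0,0,-1],[-30,-5,27,0,0,0,-1],[-30,-5,27,0,0,0,-1],[-30,-5,27,0,0,0,-1],[-30,-5,27,0,0,0,-1],[-30,-5,27,0,0,0,-1],[-30,0,27,0,0,0,-1],[-30,0,27,0,0,0,-1]]';python3 -m jog '[[-30,0,27,0,0,0,-1],[-30,0,27,0,0,0,-1],[-30,0,27,0,5.4,0,-1],[-28,0,27,0,5.4,0,-1],[0,0,0,0,0,0,-1]]'
```

```text
time_s: 0.82
eef_pos: [0.3157, -0.2416, 0.2955]
eef_rot: [0.577, -0.577, 0.408, -0.408]
wrist_force: [0.8, -0.7, 0.9]
opening: 0.999
time_s: 1.48
eef_pos: [0.4393, 0.0571, 0.3258]
eef_rot: [0.578, -0.577, 0.407, -0.408]
wrist_force: [1.4, -0.6, 0.3]
opening: 1.0
time_s: 1.9
eef_pos: [0.5057, 0.2056, 0.3235]
eef_rot: [0.536, -0.536, 0.462, -0.46]
wrist_force: [-1.5, 0.4, 0.1]
opening: 1.0
```

```bash
python3 -m jog '[[0,0,0,0,0,0,-1]]'; python3 - <<'E'
from h import *
import json
st()
for n in('wrist','top','side'):
    im,m=snap(n,n+'1.png'); json.dump({k:np.array(v).tolist() for k,v in m.items()},open(n+'1.json','w'))
im=cv2.imread('pics/top1.png'); c=im[100:295,150:410]
cv2.imwrite('pics/topz1.png',cv2.resize(c,None,fx=3,fy=3,interpolation=cv2.INTER_CUBIC))
E
```

```text
time_s: 1.98
eef_pos: [0.5043, 0.2021, 0.3239]
eef_rot: [-0.537, 0.538, -0.46, 0.459]
wrist_force: [0.1, -1.4, -0.6]
opening: 1.0
t 1.9833 p [0.5043 0.2021 0.3239] F [ 0.1  -1.36 -0.56] M [-0.03  0.   -0.06] op 1.0
[[0.155, -0.003, 0.988], [-0.988, -0.001, 0.155], [0.0, -1.0, -0.003]]
```

View pics/wrist1.png

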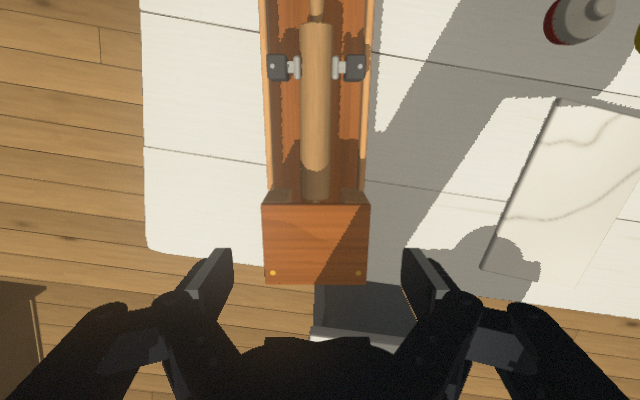

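View pics/topz1.png

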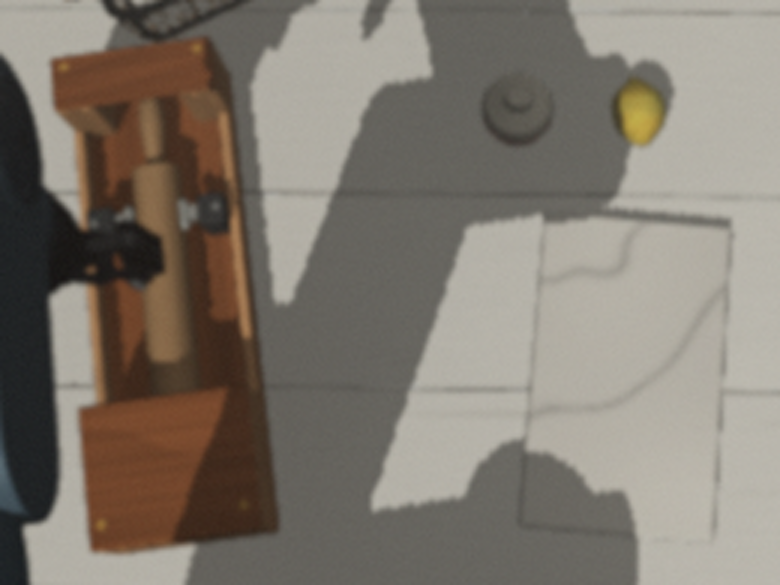

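```bash
python3 -m jog '[[10,0,38,0,0,0,-1],[10,0,38,0,0,0,-1],[10,0,38,0,0,0,-1],[0,0,36,0,0,0,-1],[0,0,0,0,0,0,-1],[0,0,0,0,0,0,-1]]'; python3 - <<'E'
from h import *
import json
st()
for n in('wrist',):
    im,m=snap(n,n+'2.png'); json.dump({k:np.array(v).tolist() for k,v in m.items()},open(n+'2.json','w'))
E
```

```text
time_s: 2.63
eef_pos: [0.6582, 0.1914, 0.3232]
eef_rot: [-0.535, 0.537, -0.462, 0.46]
wrist_force: [0.2, -1.2, 1.5]
opening: 0.999
t 2.6333 p [0.6582 0.1914 0.3232] F [ 0.18 -1.2   1.46] M [0.03 0.07 0.04] op 0.999
[[0.149, -0.003, 0.989], [-0.989, -0.0, 0.149], [0.0, -1.0, -0.003]]
```

View pics/wrist2.png

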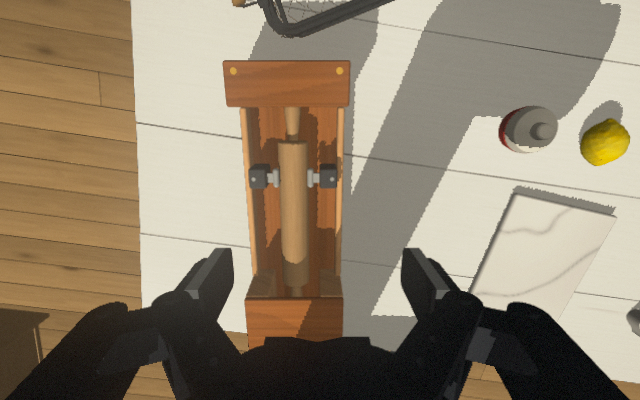

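```bash
python3 - <<'E'
from h import *
im=cv2.imread('pics/wrist2.png'); c=im[50:320,210:360]
c=cv2.convertScaleAbs(c,alpha=1.4,beta=20)
cv2.imwrite('pics/w2z.png',np.hstack([cv2.resize(c[:135],None,fx=4,fy=4,interpolation=cv2.INTER_CUBIC)]));cv2.imwrite('pics/w2y.png',np.hstack([cv2.resize(c[135:],None,fx=4,fy=4,interpolation=cv2.INTER_CUBIC)]))
im=cv2.imread('pics/wrist1.png'); c=im[0:290,240:390]
cv2.imwrite('pics/w1z.png',cv2.resize(c,None,fx=2,fy=2,interpolation=cv2.INTER_CUBIC))
E
```

```text
(no output)
```

View pics/w2z.png

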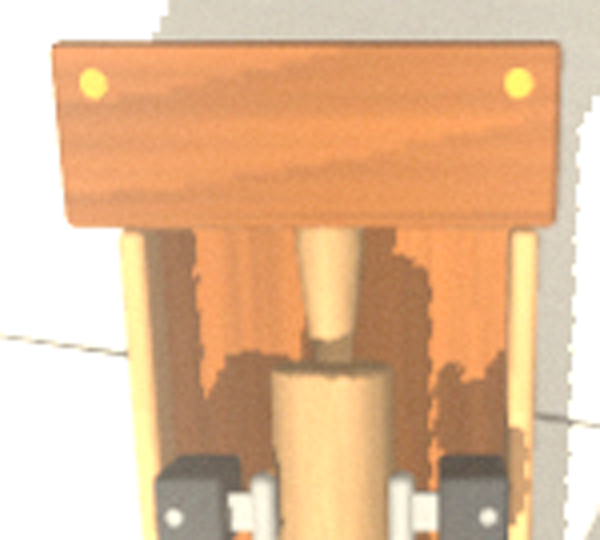

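View pics/w2y.png

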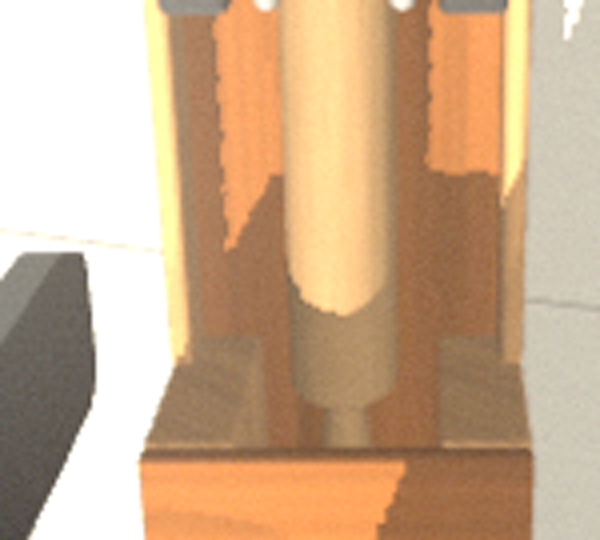

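View pics/w1z.png

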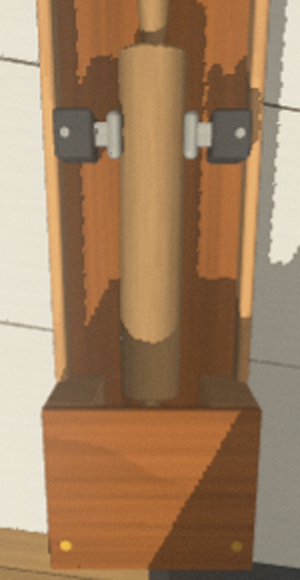

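```bash
cat > m.py <<'E'
from h import *
import json
from scipy.optimize import least_squares
L=lambda n:json.load(open(n+'1.json' if n!='wrist2' else 'wrist2.json'))
m1=L('wrist');m2=L('wrist2');mt=camera_model('top')
a2=lambda u,v:(210+u/4-.4,50+v/4-.4); b2=lambda u,v:(210+u/4-.4,185+v/4-.4); a1=lambda u,v:(240+u/2-.25,v/2-.25)
for nm,p1,p2 in [('far barrel crest',a1(152,45),a2(332,372)),('near crest',a1(150,402),b2(345,407)),
 ('hood L corner',a1(43,408),b2(142,452)),('hood R',a1(260,408),b2(531,452)),('housL topbolt',a1(65,132),a2(174,517)),('housR',a1(240,132),a2(488,517))]:
    print(nm,np.round(tri(ray(m1,p1),ray(m2,p2)),4))
# box fit
B=[];obs=[]
def add(m,uv,P):obs.append((m,uv,P))
add(m2,a2(54,44),(.227,.075,.1));add(m2,a2(560,42),(.227,-.075,.1));add(m2,a2(70,226),(.175,.075,.1));add(m2,a2(555,224),(.175,-.075,.1))
add(m2,b2(142,452),(-.1,.075,.1));add(m2,b2(531,452),(-.1,-.075,.1))
add(m1,a1(43,408),(-.1,.075,.1));add(m1,a1(260,408),(-.1,-.075,.1));add(m1,a1(48,568),(-.227,.075,.1));add(m1,a1(252,570),(-.227,-.075,.1))
f=lambda u,v:(u/3+150-.33,v/3+100-.33)
add(mt,f(52,60),(.227,.075,.1));add(mt,f(209,40),(.227,-.075,.1));add(mt,f(92,550),(-.227,.075,.1));add(mt,f(80,408),(-.1,.075,.1));add(mt,f(246,388),(-.1,-.075,.1))
def T(p,P):
    c,s=np.cos(p[2]),np.sin(p[2]);return np.array([p[0]+c*P[0]-s*P[1],p[1]+s*P[0]+c*P[1],P[2]+p[3]])
def res(p): return np.concatenate([(proj(m,T(p,P))[0]-uv)*(m['K'][0][0]/286*0.5 if m is not mt else 0.3) for m,uv,P in obs])
s=least_squares(res,[.55,.21,.15,0],loss='soft_l1');print('box',s.x,np.degrees(s.x[2]));print(np.round(s.fun.reshape(-1,2),1).tolist())
p=s.x;c,si=np.cos(p[2]),np.sin(p[2])
def tobox(P):
    d=np.array(P)[:2]-p[:2];return np.array([c*d[0]+si*d[1],-si*d[0]+c*d[1]])
for nm,q1,q2 in [('far',a1(152,45),a2(332,372)),('near',a1(150,402),b2(345,407))]:
    print(nm,'z=58:',[np.round(tobox(onz(m,q,.058)),4) for m,q in((m1,q1),(m2,q2))])
# barrel edges -> lateral position at z .035
for q in ((275,450),(391,450)): print('edge',tobox(onz(m2,a2(*q),.035)))
for q in ((288,200),(394,200)): print('edge',tobox(onz(m2,b2(*q),.035)))
for q in ((120,200),(182,200)): print('edge w1',tobox(onz(m1,a1(*q),.035)))
S=np.mean([onz(mt,f(*q),.015) for q in((545,214),(730,222),(714,540),(520,525))],0);print('slab',S)
E
python3 m.py
```

```text
far barrel crest [0.6807 0.2302 0.052 ]
near crest [0.4449 0.1949 0.0511]
hood L corner [0.4427 0.2692 0.093 ]
hood R [0.4668 0.1228 0.0957]
housL topbolt [0.6212 0.279  0.0597]
housR [0.6387 0.1666 0.0611]
box [ 0.55512124  0.21121196  0.15216847 -0.00400162] 8.718611192042642
[[-0.3, -0.1], [0.3, 0.2], [-0.2, 0.5], [0.2, 0.7], [-0.6, -0.0], [0.4, -0.1], [-0.4, -0.5], [0.3, -0.2], [0.6, -0.1], [-0.2, -0.4], [-0.3, -0.1], [0.1, -0.4], [-0.2, 0.3], [-0.3, -0.0], [0.1, -0.4]]
far z=58: [array([0.1256, 0.0005]), array([ 0.1275, -0.0015])]
near z=58: [array([-0.109 ,  0.0012]), array([-0.1068, -0.0006])]
edge [0.09567921 0.02284388]
edge [ 0.09562716 -0.02112756]
edge [-0.02435066  0.02247907]
edge [-0.02441909 -0.02099712]
edge w1 [0.03468802 0.02304514]
edge w1 [ 0.03489216 -0.02111838]
slab [ 0.49365286 -0.21883415  0.015     ]
```

```bash
python3 -m jog '[[-9,22,-22.5,0,0,0,-1],[-9,30,-22.5,0,0,0,-1],[-9,30,-22.5,0,0,0,-1],[-8.4,30,-22,0,0,0,-1],[0,38,0,0,0,0,-1],[0,38,0,0,0,0,-1],[0,0,0,0,0,0,-1],[0,0,0,0,0,0,-1]]'; python3 - <<'E'
from h import *
st()
snap('wrist','wrist3.png')
E
```

```text
time_s: 3.35
eef_pos: [0.5615, 0.2145, 0.1374]
eef_rot: [-0.536, 0.537, -0.461, 0.46]
wrist_force: [0.8, 0.6, 0.8]
opening: 0.999
t 3.35 p [0.5615 0.2145 0.1374] F [0.79 0.57 0.81] M [-0.02 -0.    0.  ] op 0.999
[[0.152, -0.003, 0.988], [-0.988, -0.0, 0.152], [0.0, -1.0, -0.003]]
```

View pics/wrist3.png

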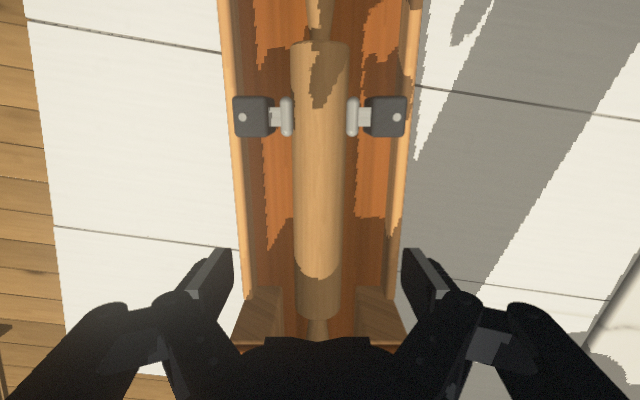

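```bash
python3 -m jog '[[2,30,3,0,0,0,-1],[0,30,0,0,0,0,-1],[0,20,0,0,0,0,-1],[0,15,0,0,0,0,-1],[0,12,0,0,0,0,-1],[0,10,0,0,0,0,-1],[0,0,0,0,0,0,-1],[0,0,0,0,0,0,-1]]'; python3 - <<'E'
from h import *
st()
snap('wrist','wrist4.png')
E
```

```text
time_s: 4.07
eef_pos: [0.5678, 0.2136, 0.0216]
eef_rot: [0.537, -0.536, 0.46, -0.461]
wrist_force: [0.3, -0.2, -0.7]
opening: 0.999
t 4.0667 p [0.5678 0.2136 0.0216] F [ 0.29 -0.16 -0.7 ] M [-0.   -0.01  0.  ] op 0.999
[[0.152, 0.002, 0.988], [-0.988, 0.0, 0.152], [-0.0, -1.0, 0.002]]
```

View pics/wrist4.png

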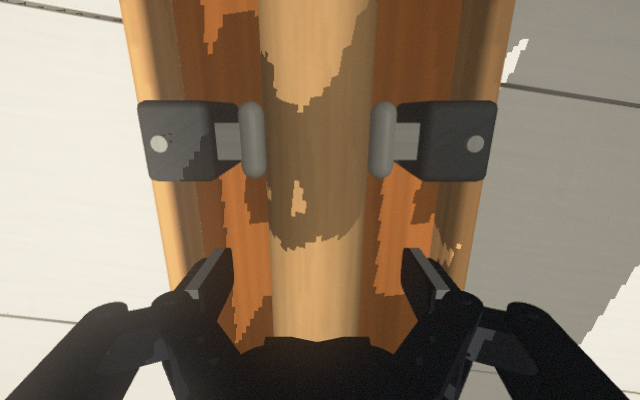

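```bash
python3 -m jog '[[0,4,-2,0,0,0,-1],[0,0,0,0,0,0,1],[0,0,0,0,0,0,1],[0,0,0,0,0,0,1],[0,0,0,0,0,0,1],[0,0,0,0,0,0,1],[0,0,0,0,0,0,1],[0,0,0,0,0,0,1]]'; python3 -m jog '[[0,0,0,0,0,0,1],[0,0,0,0,0,0,1],[0,0,0,0,0,0,1],[0,0,0,0,0,0,1],[0,0,0,0,0,0,1],[0,0,0,0,0,0,1]]';python3 - <<'E'
from h import *
st()
snap('wrist','wrist5.png')
E
```

```text
time_s: 4.78
eef_pos: [0.5652, 0.2133, 0.0169]
eef_rot: [0.537, -0.536, 0.46, -0.461]
wrist_force: [-1.5, -0.4, 5.4]
opening: 0.521
time_s: 5.28
eef_pos: [0.5652, 0.2133, 0.017]
eef_rot: [0.537, -0.536, 0.46, -0.461]
wrist_force: [-1.0, 0.0, 5.3]
opening: 0.52
t 5.2833 p [0.5652 0.2133 0.017 ] F [-1.04  0.04  5.28] M [ 0.02  0.23 -0.05] op 0.52
[[0.152, 0.001, 0.988], [-0.988, 0.0, 0.152], [-0.0, -1.0, 0.001]]
```

View pics/wrist5.png

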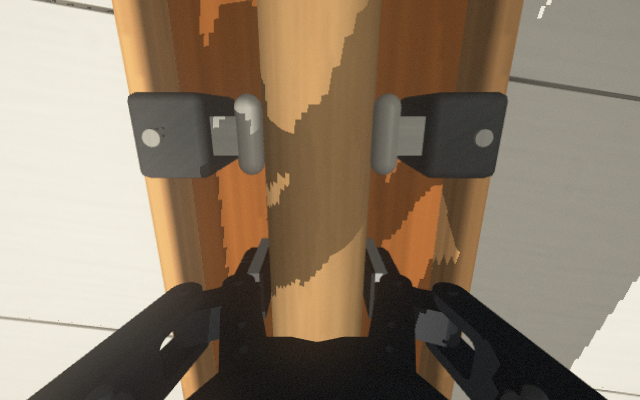

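```bash
python3 -m jog '[[0,-5,0,0,0,0,1],[0,-5,0,0,0,0,1],[0,-5,0,0,0,0,1],[0,-5,0,0,0,0,1],[0,0,0,0,0,0,1]]'; python3 -m jog '[[0,-4,0,0,0,0,1],[0,-4,0,0,0,0,1],[0,0,0,0,0,0,1],[0,0,0,0,0,0,1]]';python3 - <<'E'
from h import *
st()
snap('wrist','wrist6.png')
snap('side','side6.png')
im=cv2.imread('pics/side6.png'); c=im[135:205,240:400]
cv2.imwrite('pics/side6z.png',cv2.resize(c,None,fx=5,fy=5,interpolation=cv2.INTER_CUBIC))
E
```

```text
time_s: 5.75
eef_pos: [0.5658, 0.2134, 0.0376]
eef_rot: [0.537, -0.536, 0.46, -0.461]
wrist_force: [0.3, 0.0, -2.6]
opening: 0.52
time_s: 6.08
eef_pos: [0.5652, 0.2132, 0.0448]
eef_rot: [0.537, -0.536, 0.46, -0.461]
wrist_force: [-0.4, -0.0, -3.1]
opening: 0.518
t 6.0833 p [0.5652 0.2132 0.0448] F [-0.38 -0.01 -3.09] M [-0.02 -0.05 -0.06] op 0.518
[[0.152, 0.001, 0.988], [-0.988, 0.0, 0.152], [0.0, -1.0, 0.001]]
```

View pics/wrist6.png

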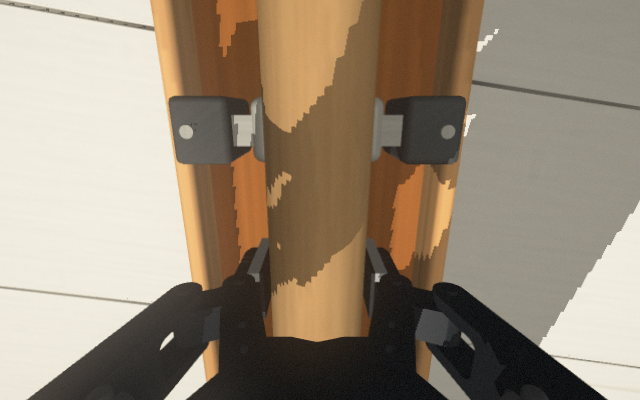

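View pics/side6z.png

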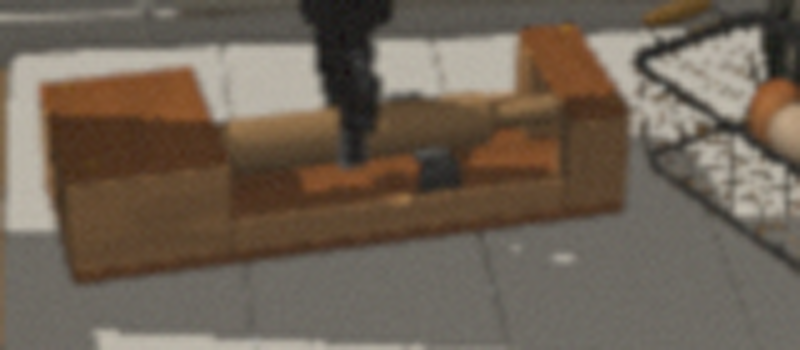

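The pin is up and past the noses. Next I slide it back under the deep hood.

```bash
python3 -m jog '[[0,0,-7,0,0,0,1],[0,0,-7,0,0,0,1],[0,0,-7,0,0,0,1],[0,0,-6,0,0,0,1],[0,0,-3,0,0,0,1],[0,0,0,0,0,0,1],[0,0,0,0,0,0,1]]';python3 - <<'E'
from h import *
st()
snap('wrist','wrist7.png');snap('top','top7.png')
snap('side','side7.png')
im=cv2.imread('pics/side7.png'); c=im[135:205,240:400]
cv2.imwrite('pics/side7z.png',cv2.resize(c,None,fx=5,fy=5,interpolation=cv2.INTER_CUBIC))
im=cv2.imread('pics/top7.png'); c=im[100:295,150:260]
cv2.imwrite('pics/top7z.png',cv2.resize(c,None,fx=3,fy=3,interpolation=cv2.INTER_CUBIC))
E
```

```text
time_s: 6.77
eef_pos: [0.5351, 0.2087, 0.0445]
eef_rot: [0.537, -0.536, 0.46, -0.461]
wrist_force: [0.9, 1.0, -3.4]
opening: 0.515
t 6.7667 p [0.5351 0.2087 0.0445] F [ 0.91  0.99 -3.43] M [-0.04  0.07  0.02] op 0.515
[[0.152, 0.0, 0.988], [-0.988, 0.0, 0.152], [-0.0, -1.0, 0.0]]
```

View pics/wrist7.png

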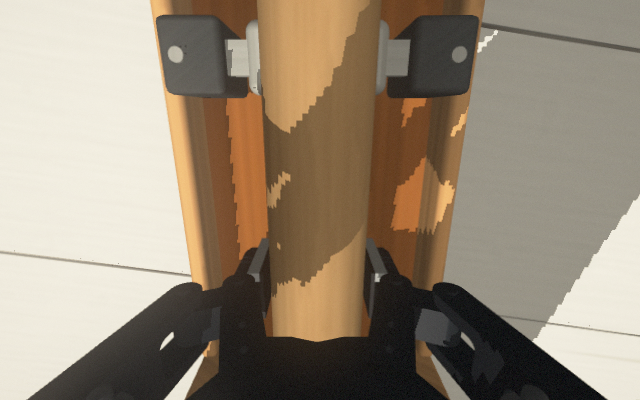

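View pics/side7z.png

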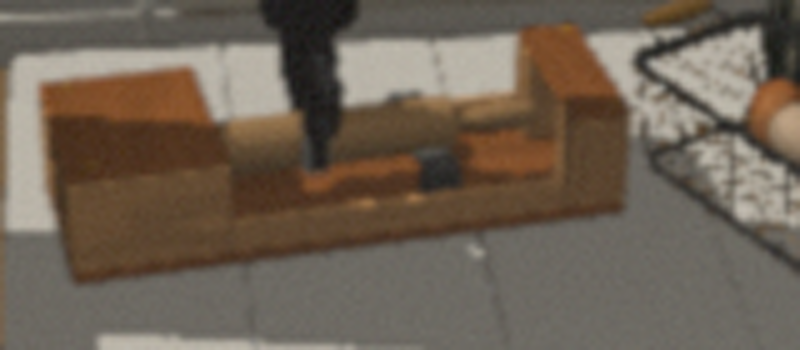

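View pics/top7z.png

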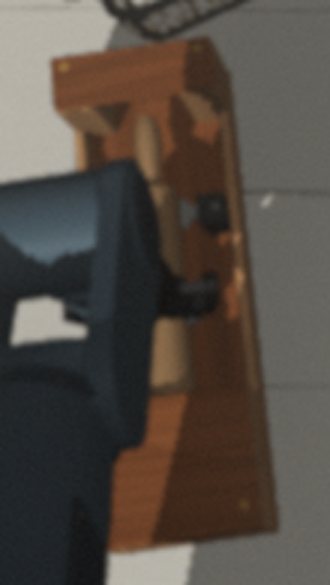

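```bash
python3 - <<'E'
from h import *
m=camera_model('top'); p=[.5551,.2112,.15217];c,s=np.cos(p[2]),np.sin(p[2])
P=onz(m,(146/3+149.67,114/3+99.67),.075); d=P[:2]-p[:2]; print(P,c*d[0]+s*d[1],-s*d[0]+c*d[1])
E
```

```text
[0.72231837 0.23193058 0.075     ] 0.16842848072080172 -0.004856502413220127
```

```bash
python3 -m jog '[[0,-5.5,1,4,0,0,1],[0,-5.4,1.4,4,0,0,1],[0,0,0,0,0,0,1],[0,0,0,0,0,0,1]]'; python3 -m jog '[[0,-5.3,1.75,4,0,0,1],[0,-5.2,2.1,4,0,0,1],[0,0,0,0,0,0,1],[0,0,0,0,0,0,1]]';python3 - <<'E'
from h import *
st()
snap('side','side8.png');snap('wrist','wrist8.png')
im=cv2.imread('pics/side8.png'); c=im[115:205,240:400]
cv2.imwrite('pics/side8z.png',cv2.resize(c,None,fx=5,fy=5,interpolation=cv2.INTER_CUBIC))
E
```

```text
time_s: 7.25
eef_pos: [0.5366, 0.2089, 0.0554]
eef_rot: [0.572, -0.498, 0.428, -0.491]
wrist_force: [0.5, 0.0, -3.4]
opening: 0.518
time_s: 7.58
eef_pos: [0.5388, 0.2091, 0.0661]
eef_rot: [0.605, -0.458, 0.393, -0.52]
wrist_force: [0.5, -0.2, -2.6]
opening: 0.519
t 7.5833 p [0.5388 0.2091 0.0661] F [ 0.5  -0.19 -2.58] M [-0.04  0.21 -0.02] op 0.519
[[0.152, 0.27, 0.951], [-0.988, 0.041, 0.146], [0.0, -0.962, 0.273]]
```

View pics/side8z.png

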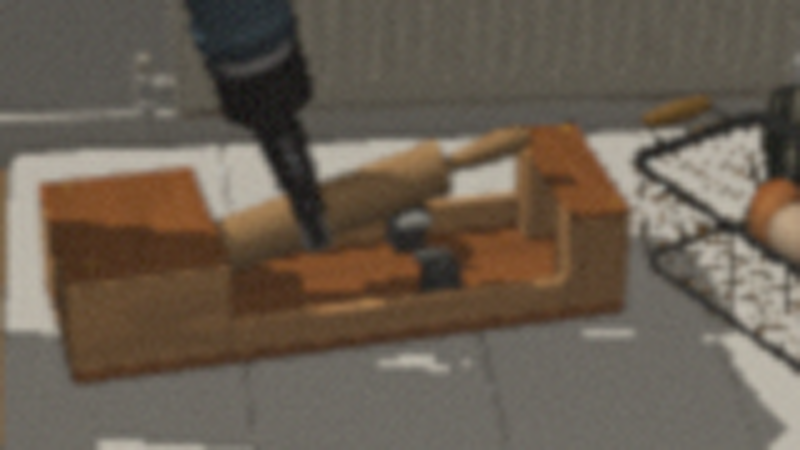

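View pics/wrist8.png

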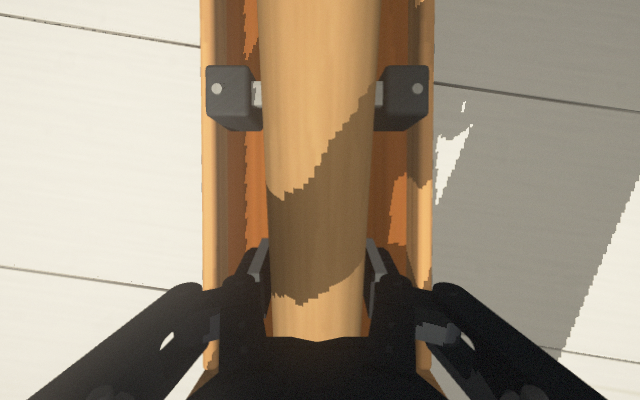

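```bash
python3 -m jog '[[0,0,10,0,0,0,1],[0,0,18,0,0,0,1],[0,0,18,0,0,0,1],[0,0,18,0,0,0,1],[0,0,0,0,0,0,1],[0,0,0,0,0,0,1]]'; python3 -m jog '[[0,0,18,0,0,0,1],[0,0,18,0,0,0,1],[0,0,15,0,0,0,1],[0,0,0,0,0,0,1],[0,0,0,0,0,0,1]]';python3 - <<'E'
from h import *
st()
snap('side','side9.png');snap('top','top9.png')
im=cv2.imread('pics/side9.png'); c=im[95:205,240:440]
cv2.imwrite('pics/side9z.png',cv2.resize(c,None,fx=4,fy=4,interpolation=cv2.INTER_CUBIC))
im=cv2.imread('pics/top9.png'); c=im[20:295,130:290]
cv2.imwrite('pics/top9z.png',cv2.resize(c,None,fx=2,fy=2,interpolation=cv2.INTER_CUBIC))
E
```

```text
time_s: 8.18
eef_pos: [0.6019, 0.2186, 0.0845]
eef_rot: [0.606, -0.456, 0.392, -0.52]
wrist_force: [0.6, -1.3, -2.8]
opening: 0.52
time_s: 8.6
eef_pos: [0.6481, 0.2259, 0.0974]
eef_rot: [0.606, -0.457, 0.392, -0.52]
wrist_force: [-1.3, -0.2, -3.6]
opening: 0.518
t 8.6 p [0.6481 0.2259 0.0974] F [-1.28 -0.21 -3.62] M [-0.05  0.31  0.01] op 0.518
[[0.152, 0.271, 0.951], [-0.988, 0.042, 0.146], [-0.0, -0.962, 0.274]]
```

View pics/side9z.png

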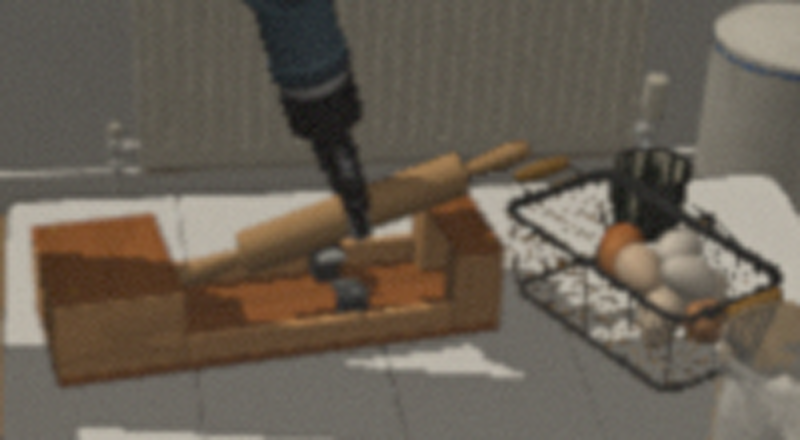

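View pics/top9z.png

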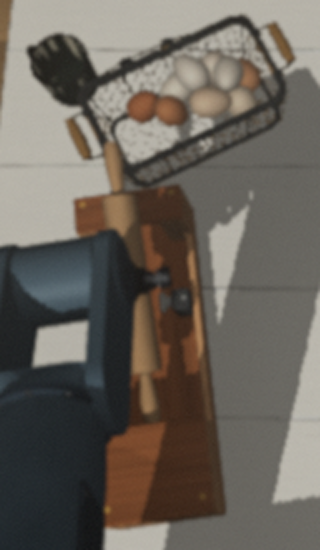

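```bash
python3 -m jog '[[0,0,12,0,0,0,1],[0,-15,5,0,0,0,1],[0,-29,8,0,0,0,1],[0,-29,8,0,0,0,1],[0,-29,8,0,0,0,1],[0,-15,4,0,0,0,1],[0,0,0,0,0,0,1]]'; python3 -m jog '[[0,0,0,-4,0,0,1],[0,0,0,-4,0,0,1],[0,0,0,-4,0,0,1],[0,0,0,-4,0,0,1],[0,0,0,0,0,0,1],[0,0,0,0,0,0,1]]';python3 - <<'E'
from h import *
st()
snap('side','side10.png')
im=cv2.imread('pics/side10.png'); c=im[65:205,240:440]
cv2.imwrite('pics/side10z.png',cv2.resize(c,None,fx=4,fy=4,interpolation=cv2.INTER_CUBIC))
E
```

```text
time_s: 9.28
eef_pos: [0.6608, 0.2282, 0.2282]
eef_rot: [0.608, -0.454, 0.39, -0.521]
wrist_force: [0.5, 0.8, -2.1]
opening: 0.52
time_s: 9.78
eef_pos: [0.6585, 0.2275, 0.2197]
eef_rot: [-0.536, 0.537, -0.461, 0.46]
wrist_force: [0.0, 0.6, -3.6]
opening: 0.516
t 9.7833 p [0.6585 0.2275 0.2197] F [ 0.04  0.58 -3.62] M [ 0.04 -0.05  0.08] op 0.516
[[0.152, -0.003, 0.988], [-0.988, -0.0, 0.152], [0.0, -1.0, -0.003]]
```

View pics/side10z.png

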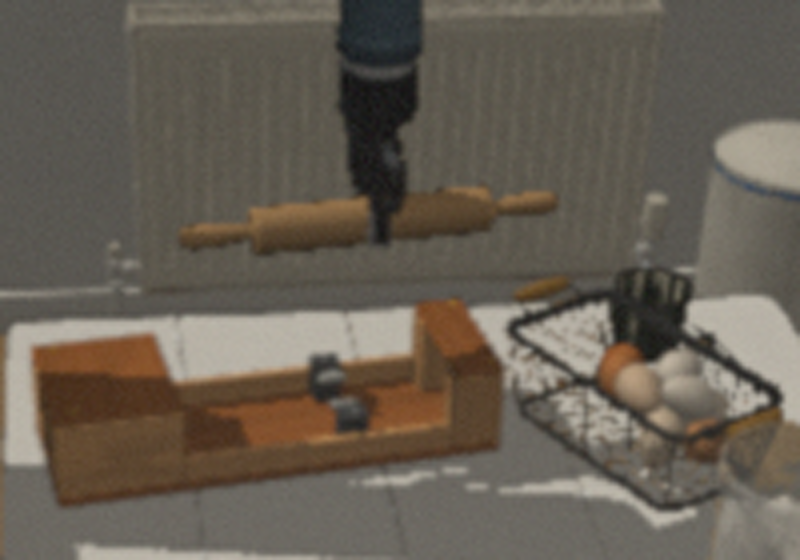

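```bash
python3 -m jog '[[15,0,-8,0,0,0,1],[30,0,-17,0,0,0,1],[30,0,-17,0,0,0,1],[30,0,-17,0,0,0,1],[30,0,-17,0,0,0,1],[30,0,-17,0,0,0,1],[30,0,-17,0,0,0,1],[30,0,-17,0,0,0,1]]'; python3 -m jog '[[30,0,-17,0,0,0,1],[30,0,-17,0,0,0,1],[30,0,-17,0,0,0,1],[30,0,-17,0,0,0,1],[30,0,-15,0,0,0,1],[26,0,-11,0,0,0,1],[15,0,-6,0,0,0,1],[0,0,0,0,0,0,1]]'; python3 -m jog '[[0,0,0,0,4.3,0,1],[0,0,0,0,4.3,0,1],[0,0,0,0,4.2,0,1],[0,0,0,0,0,0,1],[0,0,0,0,0,0,1]]';python3 - <<'E'
from h import *
st()
for n in('side','top','wrist'): snap(n,n+'11.png')
im=cv2.imread('pics/side11.png'); c=im[135:275,200:400]
cv2.imwrite('pics/side11z.png',cv2.resize(c,None,fx=4,fy=4,interpolation=cv2.INTER_CUBIC))
im=cv2.imread('pics/top11.png'); c=im[100:295,250:450]
cv2.imwrite('pics/top11z.png',cv2.resize(c,None,fx=3,fy=3,interpolation=cv2.INTER_CUBIC))
E
```

```text
time_s: 10.5
eef_pos: [0.5659, -0.0148, 0.2224]
eef_rot: [0.537, -0.537, 0.46, -0.461]
wrist_force: [0.4, -0.7, -2.1]
opening: 0.522
time_s: 11.17
eef_pos: [0.4963, -0.2206, 0.2225]
eef_rot: [-0.535, 0.536, -0.461, 0.462]
wrist_force: [0.0, 0.2, -3.5]
opening: 0.523
time_s: 11.58
eef_pos: [0.4976, -0.2168, 0.2226]
eef_rot: [-0.483, 0.483, -0.517, 0.517]
wrist_force: [0.3, 0.5, -2.1]
opening: 0.519
t 11.5833 p [ 0.4976 -0.2168  0.2226] F [ 0.31  0.46 -2.14] M [-0.04  0.01 -0.01] op 0.519
[[-0.068, 0.0, 0.998], [-0.998, 0.0, -0.068], [-0.0, -1.0, 0.0]]
```

View pics/side11z.png

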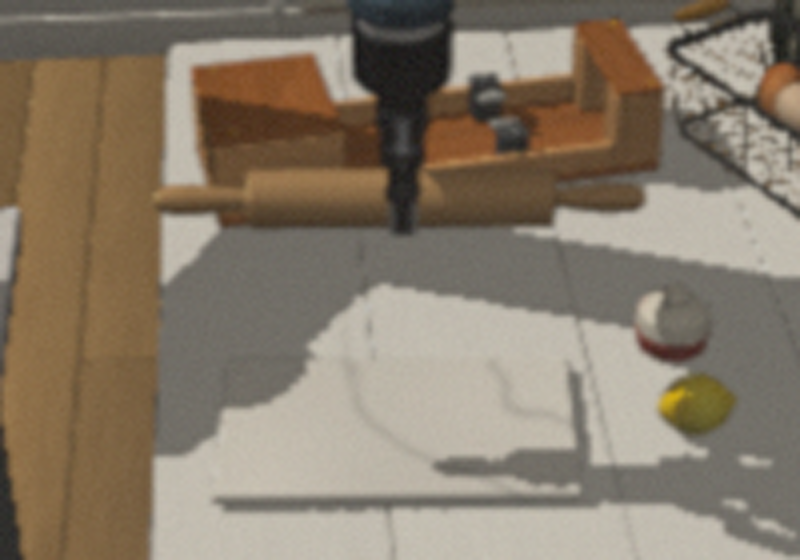

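View pics/top11z.png

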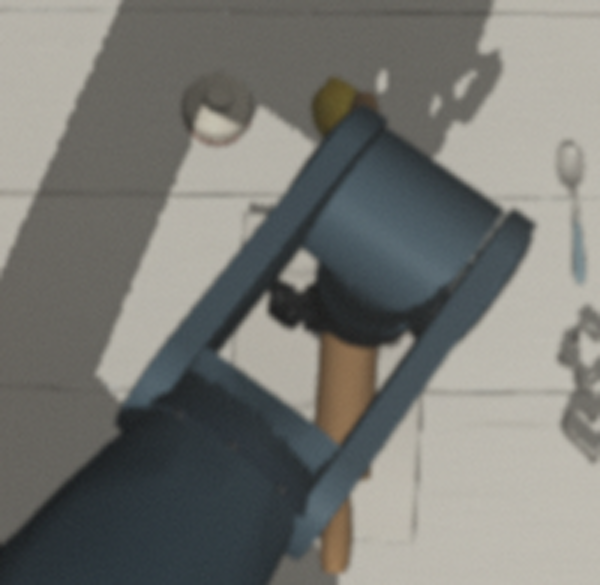

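View pics/wrist11.png

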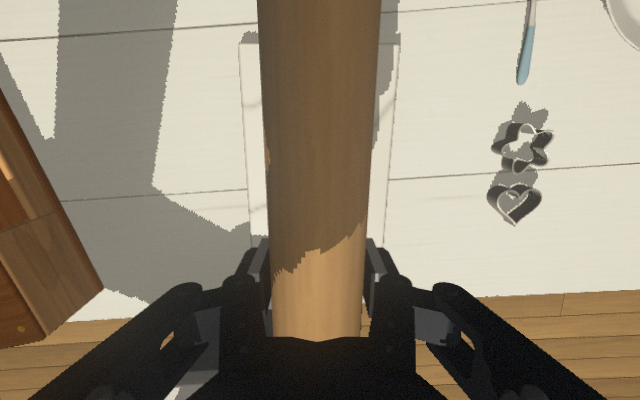

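```bash
cat > pin.py <<'E'
from h import *
import sys
def pin(fr,pts):  # pts in side px: near tip, far tip, barrel near, barrel far
    o=get_obs();q=o['eef_rot'];M=R.from_quat([q[1],q[2],q[3],q[0]]).as_matrix();p=np.array(o['eef_pos'])
    m=camera_model('side');n=M[:,0];t=M[:,2];out=[]
    for uv in pts:
        c,d=ray(m,uv);X=c+d*(n@(p-c))/(n@d);out.append([(X-p)@t,X[2]])
    return np.array(out)
E
python3 - <<'E'
from pin import *
f=lambda u,v:(200+u/4-.4,135+v/4-.4)
a=pin(0,[f(155,199),f(643,195),f(246,197),f(555,194)]);print(a.round(4).tolist(),a[:2].mean(0),a[2:].mean(0))
m=camera_model('side')
for q in((218,498),(580,491),(578,362),(225,358)): print('slab side',np.round(onz(m,f(*q),.015),4))
E
```

```text
[[-0.1922, 0.2437], [0.1865, 0.2445], [-0.1223, 0.245], [0.1175, 0.246]] [-0.0028475   0.24410044] [-0.00238809  0.24551544]
slab side [ 0.341 -0.297  0.015]
slab side [ 0.6326 -0.3148  0.015 ]
slab side [ 0.6563 -0.1477  0.015 ]
slab side [ 0.3475 -0.1154  0.015 ]
```

```bash
python3 - <<'E'
from h import *
im=cv2.imread('pics/wrist2.png'); c=im[170:320,440:640]
cv2.imwrite('pics/w2s.png',cv2.resize(c,None,fx=4,fy=4,interpolation=cv2.INTER_CUBIC))
im=cv2.imread('pics/wrist1.png'); c=im[80:300,460:640]
cv2.imwrite('pics/w1s.png',cv2.resize(c,None,fx=2.7,fy=2.7,interpolation=cv2.INTER_CUBIC))
E
```

```text
(no output)
```

View pics/w2s.png

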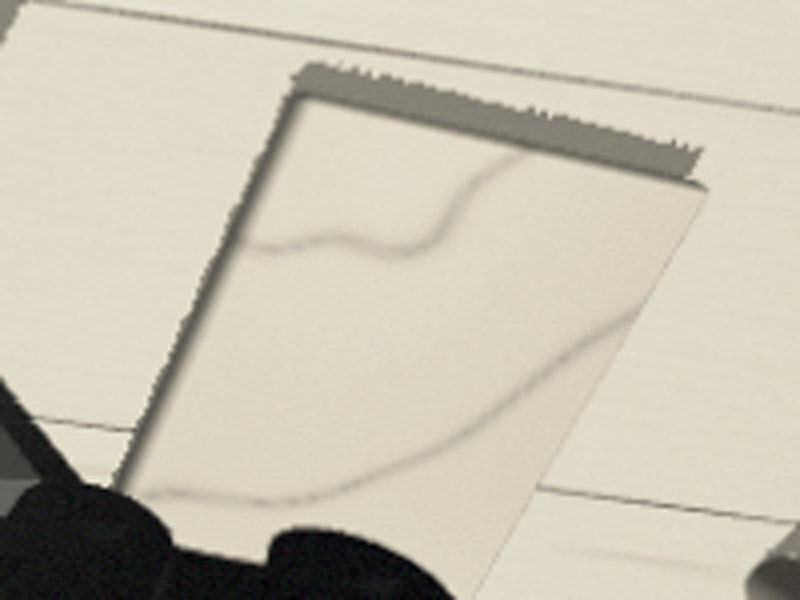

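View pics/w1s.png

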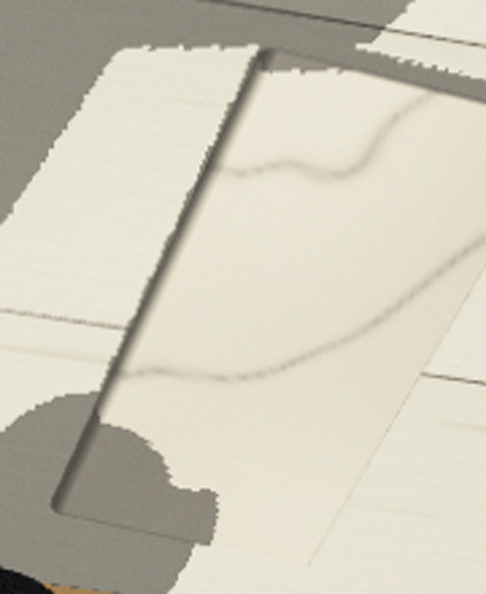

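```bash
python3 - <<'E'
from h import *
import json
from scipy.optimize import least_squares
m1=json.load(open('wrist1.json'));m2=json.load(open('wrist2.json'));mt=camera_model('top');ms=camera_model('side')
w2=lambda u,v:(440+u/4-.4,170+v/4-.4);w1=lambda u,v:(460+u/2.7-.3,80+v/2.7-.3);f=lambda u,v:(u/3+150-.33,v/3+100-.33);s=lambda u,v:(200+u/4-.4,135+v/4-.4)
C={'FL':(.15,.09),'FR':(.15,-.09),'NL':(-.15,.09),'NR':(-.15,-.09)}
obs=[(m2,w2(304,95),'FL'),(m2,w2(707,190),'FR'),(m1,w1(268,52),'FL'),(m1,w1(64,510),'NL'),(m1,w1(313,563),'NR'),(mt,f(545,214),'FL'),(mt,f(730,222),'FR'),(mt,f(714,540),'NR'),(mt,f(520,525),'NL'),(ms,s(218,498),'NR'),(ms,s(580,491),'FR'),(ms,s(578,362),'FL'),(ms,s(225,358),'NL')]
E=np.array([onz(m,uv,.015)[:2] for m,uv,_ in obs])
for (a,b,c),e in zip(obs,E): print(c,e.round(4))
def T(p,k): c,s=np.cos(p[2]),np.sin(p[2]);x,y=C[k];return np.array([p[0]+c*x-s*y,p[1]+s*x+c*y])
r=lambda p:np.concatenate([(T(p,o[2])-e)*1000/3 for o,e in zip(obs,E)])
z=least_squares(r,[.49,-.22,-.07],loss='soft_l1');print(z.x,np.degrees(z.x[2]));print((z.fun.reshape(-1,2)*3).round(1).tolist())
E
```

```text
FL [ 0.6489 -0.1381]
FR [ 0.6342 -0.3154]
FL [ 0.6459 -0.138 ]
NL [ 0.3549 -0.1218]
NR [ 0.3429 -0.2972]
FL [ 0.6454 -0.141 ]
FR [ 0.6392 -0.318 ]
NR [ 0.339 -0.297]
NL [ 0.3511 -0.1194]
NR [ 0.341 -0.297]
FR [ 0.6326 -0.3148]
FL [ 0.6563 -0.1477]
NL [ 0.3475 -0.1154]
[ 0.49399293 -0.21797978 -0.06726607] -3.8540619071292728
[[0.8, -0.2], [3.4, -2.5], [3.8, -0.3], [-4.5, 3.7], [-4.6, -0.5], [4.3, 2.7], [-1.6, 0.1], [-0.7, -0.7], [-0.7, 1.3], [-2.7, -0.7], [5.0, -3.1], [-6.6, 9.4], [2.9, -2.7]]
```

```bash
python3 -m jog '[[1,10,-1.5,0,0,0,1],[0,20,0,0,0,0,1],[0,25,0,0,0,0,1],[0,25,0,0,0,0,1],[0,15,0,0,0,0,1],[0,8,0,0,0,0,1],[0,0,0,0,0,0,1],[0,0,0,0,0,0,1]]'; python3 -m jog '[[0,0,0,0,0,0,1],[0,0,0,0,0,0,1],[0,0,0,0,0,0,1],[0,0,0,0,0,0,1]]';python3 - <<'E'
from h import *
st()
for n in('side','top','wrist'): snap(n,n+'12.png')
im=cv2.imread('pics/side12.png'); c=im[135:275,200:400]
cv2.imwrite('pics/side12z.png',cv2.resize(c,None,fx=4,fy=4,interpolation=cv2.INTER_CUBIC))
E
```

```text
time_s: 12.4
eef_pos: [0.4964, -0.2189, 0.1198]
eef_rot: [0.482, -0.482, 0.518, -0.517]
wrist_force: [-0.2, -0.3, -2.8]
opening: 0.521
time_s: 12.73
eef_pos: [0.4969, -0.2192, 0.1208]
eef_rot: [-0.482, 0.482, -0.517, 0.518]
wrist_force: [-1.2, 0.4, -3.6]
opening: 0.519
t 12.7333 p [ 0.4969 -0.2192  0.1208] F [-1.23  0.36 -3.56] M [ 0.03 -0.01  0.06] op 0.519
[[-0.071, 0.001, 0.997], [-0.997, -0.001, -0.071], [0.001, -1.0, 0.001]]
```

View pics/side12z.png

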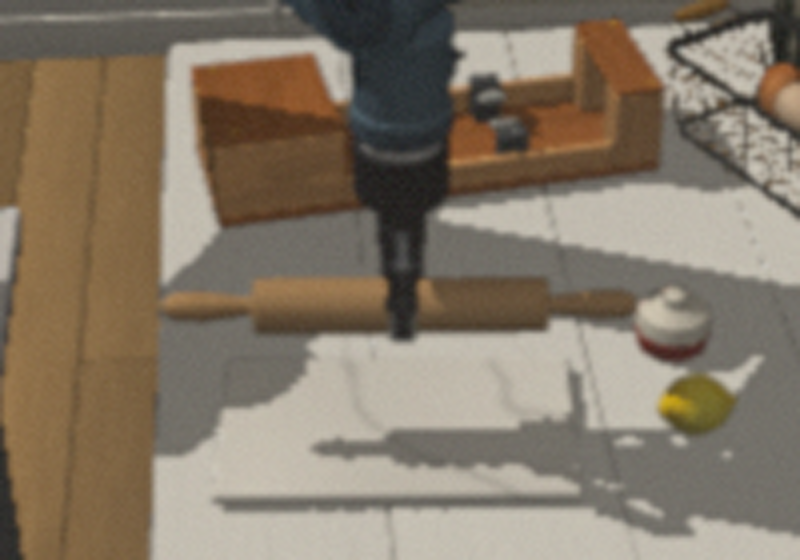

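View pics/top12.png

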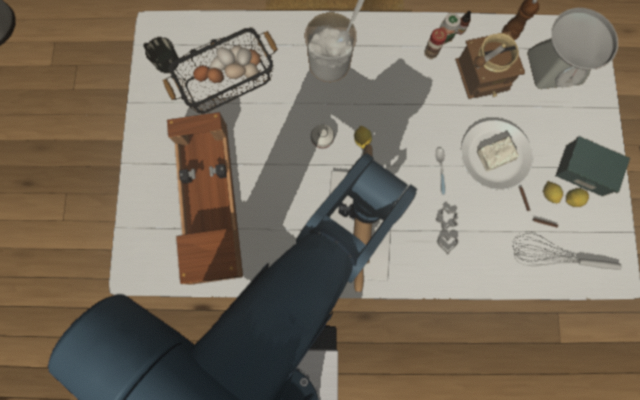

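View pics/wrist12.png

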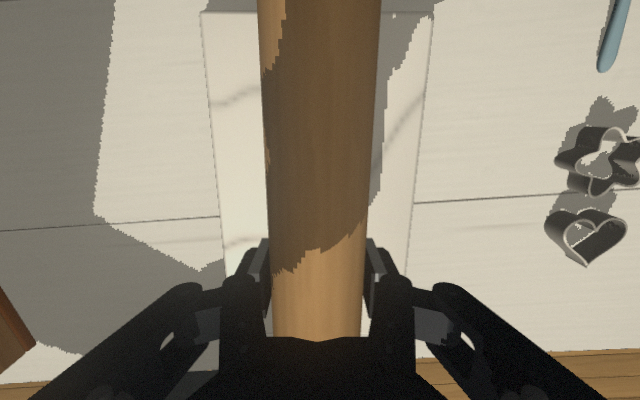

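```bash
python3 - <<'E'
from pin import *
f=lambda u,v:(200+u/4-.4,135+v/4-.4)
a=pin(0,[f(160,304),f(637,303),f(252,305),f(549,303)]);print(a.round(4).tolist(),a[:2].mean(0),a[2:].mean(0))
m=camera_model('wrist')
for q in((202,13),(433,12),(220,215),(415,202)): print(onz(m,q,.015).round(4))
for q in((264,120),(375,120)): print('pin',onz(m,q,.14).round(4))
o=st()
p=np.array(o['eef_pos'][:2])
for e in (-.0005,-.003): print((p+e*np.array([.9975,-.071])).round(4))
E
```

```text
[[-0.1946, 0.1436], [0.1896, 0.1408], [-0.1213, 0.1418], [0.1181, 0.1415]] [-0.00245806  0.14217862] [-0.00164369  0.14165433]
[ 0.6458 -0.1433  0.015 ]
[ 0.6343 -0.3166  0.015 ]
[ 0.4842 -0.129   0.015 ]
[ 0.4843 -0.3081  0.015 ]
pin [ 0.5685 -0.2025  0.14  ]
pin [ 0.5653 -0.2485  0.14  ]
t 12.8833 p [ 0.4966 -0.2189  0.1202] F [-0.6  -0.05 -3.04] M [-0.07  0.02 -0.01] op 0.518
[[-0.071, 0.0, 0.997], [-0.997, -0.0, -0.071], [0.0, -1.0, 0.001]]
[ 0.4961 -0.2189]
[ 0.4936 -0.2187]
```

```bash
python3 -m jog '[[0,2,0,0,0,0,1],[0,0,0,0,0,0,1],[0,0,0,0,0,0,1],[0,0,0,0,0,0,1],[0,0,0,0,0,0,1],[0,0,0,0,0,0,1],[0,0,0,0,0,0,1],[0,0,0,0,0,0,1]]'; python3 - <<'E'
from h import *
o=st();print(np.round(o['dq'],3));print(hand_in())
E
```

```text
time_s: 13.55
eef_pos: [0.4964, -0.2189, 0.1179]
eef_rot: [0.482, -0.482, 0.517, -0.517]
wrist_force: [-0.5, 0.1, -2.7]
opening: 0.518
t 13.55 p [ 0.4964 -0.2189  0.1179] F [-0.51  0.08 -2.67] M [-0.03 -0.02  0.  ] op 0.518
[[-0.071, -0.0, 0.997], [-0.997, 0.0, -0.071], [-0.0, -1.0, -0.0]]
[-0.    -0.001  0.001 -0.    -0.001 -0.002]
the job is handed in; nothing more can be done
None
```

The pin is out of the box, held still over the marble slab, and the job was handed in at 13.6 s. I gripped it at mid-length and lifted it 28 mm out of the catch. Then I slid it 30 mm back under the deep hood, tilted it 16° and drew it out diagonally. Finally I levelled it and carried it to the slab.

**Last checks:**
- **Position:** the pin's middle is within about 2 mm of the slab's centre, measured at (0.494, -0.218), and lies along the slab to within about 0.3°.
- **Height:** the underside is about 10 cm above the marble. The side camera puts it about 2 mm higher than the lift from the box implies, so I aimed between the two.
- **Level:** the side view's two pin tips differed by 3 mm in height, which is within pixel error, and the barrel's two ends agreed to 0.3 mm.
- **Stillness and contact:** joint speeds were about zero. The wrist force was only about 3 N, roughly the pin's weight, so nothing else was touching it.
- **Other things:** the timer, lemon, cutters and spoon look unmoved in the pictures. I checked that by eye only.

The slab's corners disagreed by up to 9 mm between cameras, mostly at one poorly seen corner in the side view. The centre fitted from all of them agreed with the first top-view estimate to about 1 mm.

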